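# Stack the desk organiser

### The job

Slide the open tray out from under the little desk shelf, keeping it flat on the desk, until it is completely clear of the shelf. Then take the other tray by its carrying handle and lower it gently onto the first, so that all four corner lugs drop into the sockets and it sits fully home and level; let go. Do not disturb the bottle, the mug or the speaker on the shelf.

Things in the scene. Friction and masses are not known exactly. Their poses are not given: they have to be found in the camera images.
- lower_tray: Loose open white plastic tray, no handle, 0.5 kg, empty, 130 mm (x) by 180 mm (y), 50 mm high, walls and floor 5 mm. Starts partly under the shelf, its -x long side sticking out. In each corner a 32 mm square block, flush with the rim, has an upward socket 20 mm square, 14 mm deep, centred at x = +-49, y = +-74 mm. Origin: centre of underside, z up.
- lower_wall (a point): Middle of the top edge of the lower tray's -x long wall (5 mm thick). It starts 60 to 95 mm in front of the shelf's front edge, so a shut gripper can reach down inside the tray behind this wall and drag the tray out.
- upper_tray: Loose open white plastic tray with handle, 0.35 kg, 130 mm (x) by 180 mm (y), on four round lugs, diameter 16, length 12 mm, tapered tips, at x = +-49, y = +-74 mm. Origin: centre, at lug tip height (z = 0 on the desk). Underside z = 12, rim z = 52 mm. Fully stacked, its origin is 36 to 38 mm above the lower tray's, x and y agree; half a turn fits too.
- handle (a point): Centre of the upper tray's carrying handle, 97 mm above its origin: a bar along the tray's y, 110 mm long, 14 mm thick (in x), 18 mm high (z = 88 to 106 mm), on two posts 14 by 10 mm at y = +-50 mm.
- shelf: Fixed low desk shelf: wooden board 200 mm deep (x) by 260 mm wide (y), underside 75 mm, top 90 mm above the desk, on two side panels with inner faces at y = +-116 mm; open front and back. Origin: on the desk below the middle of the board's front edge; +x points under the shelf. It stands left or right; the upper tray is on the other side.
- bottle: Loose steel drinking bottle, 66 mm in diameter, 200 mm tall, upright between the shelf and the upper tray. Origin: centre of its base. Bystander.
- mug: Loose white mug, 80 mm in diameter, 90 mm tall, handle at its own +y, standing close to the +x side of the upper tray. Origin: centre of its base. Bystander.
- speaker: Loose grey box speaker, 70 by 90 mm and 85 mm tall, standing on the shelf, its front at least 30 mm behind the board's front edge. Origin: centre of its underside. Bystander.
Mind the look-alikes: they are no part of the job. Leave any purple look-alike of the upper_tray alone. Leave any orange look-alike of the lower_tray alone.

How it is judged:
By the outcome, as a careful person would: the job done as asked, in the order asked, and still so for the second after the job is handed in, with the robot touching nothing.
It also fails if it takes over 64 s, if anything falls off the work surface, if the arm or the gripper's body presses on something with over 40 N, if the wrist force passes 120 N, or if a joint passes its speed limit or range.

### The arm

A 6-joint arm with a two-finger parallel gripper is mounted at the origin on the work surface. World frame = base frame: x ahead of the robot, y to its left, z up, the work surface at z = 0. Lengths are in mm, angles in rad, forces in N, time in s.
With the tool pointing down it reaches from about 275 to 875 mm from the base axis. Payload 12.5 kg.
Tool frame: the origin (TCP) lies between the finger pads; the fingertips stand 8 mm ahead of it and the grasp point (between the pads) lies 11 mm behind it; z points along the fingers, y is the line along which they close (so a half turn about z gives the same grasp; the last joint's range is limited). The gripper opens to 85 mm and grips with 20 to 120 N. Pads are 22 mm wide; open, the fingers measure 114 mm over their backs; the gripper's body (76 mm by 85 mm) begins 54 mm behind the grasp point. The pads swing forward as they close: fully open they stand 13 mm farther back than shut.
Start: joints at [-1.274, 0.351, 1.652, -0, 1.139, -0.085], TCP at [204.943, -510.375, 239.29] pointing down, gripper open.
Joint ranges: [-2.75, 2.75], [-0.79, 2.1], [0.01, 2.65], [-1.57, 4.71], [0.07, 3.14], [-2.87, 2.87]. Speed limits (rad/s): [2.22, 2.22, 2.79, 3.14, 3.14, 3.14].

### API

Orientations are given as a unit quaternion [x, y, z, w].
In Python, from rig import bot gives the robot as it stands.
- The arm moves only by the tool step_arm, never from a script. Its argument "motion" is a list of rows, each a list of 4 numbers: the shift along the world's x, y, z in m, then the turn about the world's z in degrees. A call has 1 to 12 rows; each row is the pose to reach, as a shift and turn from the pose commanded when the call began; what a row does not reach only later rows make up. A row lasts 1/12 s, in which the tool goes at most 41.7 mm and 7.16 degrees, less where a joint would pass 70% of its speed; a pose out of reach is approached as far as the arm can. A call with a gripper value outside its range is refused whole. "hand" is the closure, from 0 (fully open) to 1 (shut), set as the call begins (left out, the last holds). The fingers move at their own pace and stop on an object; the grip force is fixed at half the most. Time passes only in rows, so rows that repeat a pose let the fingers close. It gives the time, the measured TCP pose, the force, the opening and the grip force at its end, in the units of the state.
- bot.state(): the state, without advancing time (a new reading comes with each control period).
- bot.snapshot(name): name is "scene" or "top" or "wrist"; returns a dict with "color" (400x640x3 uint8, red, green, blue), "intrinsics" (3x3 intrinsics, pixels), "k1" (the pictures are not rectified: a ray, as slopes to the right and down, at radius r is drawn at 1 + k1 r^2 times it, then the intrinsics apply), "R" (3x3) and "t" (3): a world point X has camera coordinates R X + t; the wrist camera has in their place "mount" (4x4, takes a point from camera to tool coordinates, whose origin is the TCP and whose axes are the flange's). Camera axes: x right, y down, z forward; pixel columns grow to the right and rows downward; lengths in mm; the calibration is good to about 2 mm. A picture is of the moment at which its call begins: read the wrist's pose just before it. There is no depth.
- bot.hand_in(): hands the job in; it is judged then, once.
Trained networks look in the newest picture that a camera, given by its name, has taken for a name from the list of things; names that differ only in an ending like _2 or _b are one class to them, and where a whole thing is asked for, a point or a joint stands for the part that bears it (a point fixed in the world has none). Each returns a list of dicts, best first, with "conf" (0 to 1); they miss things now and then, are a little off and sometimes report something else, mostly with a low value. They report only what shows in the picture. A call takes as long as a camera call. They do not tell look-alikes from the thing itself.
- bot.boxes_of(query, camera): "box" ([left, top, right, bottom] in pixels, round what is visible of it).
- bot.trace(query, camera): "region" (400x640 bool, what is visible of it) and "box" ([left, top, right, bottom] in pixels, round what is visible of it).
- bot.mark_of(query, camera): "xy" ([column, row] in pixels: a listed point, or the origin of a listed thing).
The state is a dict: "clock": time; "q": joint angles; "joint_velocities": joint speeds; "joint_torque": joint torques, N m; "position": TCP position; "orientation": TCP orientation; "ft_force": force on the tool from outside, world axes, zero at the start; "ft_torque": the same for the moment, N m; "grip_width": opening from 0.0 (shut) to 1.0 (fully open); "grip_force": force on a finger pad.
Only numpy, scipy, OpenCV 4.12 (cv2) and the standard library are available. Lean on these libraries where they do the work, as an engineer would, in place of code of your own. Each camera call takes 0.05 s, during which the arm holds its last target. There are 200 camera calls.

## Working session

There is one attempt and no reset: what is moved stays moved. The work goes in short steps, Python scripts to look and compute and a tool call to move; the robot and the scene stay as the last step left them, time stands still between calls to the robot, and variables do not carry over. Pictures are saved under pics/ and viewed, at most 10 in all, crops included, and the job is handed in when it is done.

Besides the shell and the picture viewer there is one more tool, called after "Call:" as name(argument=value, ...), one argument or row to a line, values as JSON. step_arm: Moves the arm, as the interface text tells. Its arguments: {"type":"object","properties":{"motion":{"type":"array","items":{"type":"array","items":{"type":"number"}}},"hand":{"type":"number"}},"required":["motion"]}

```bash
mkdir -p pics; ls
cat > h.py <<'E'
import numpy as np, cv2
from rig import bot
def save(s,n): cv2.imwrite(f'pics/{n}.png', s['color'][:,:,::-1])
def cam(s):
    if 'R' in s: return np.array(s['R']),np.array(s['t']).ravel()
    from scipy.spatial.transform import Rotation as Ro
    st=s['st']; T=np.eye(4); T[:3,:3]=Ro.from_quat(st['orientation']).as_matrix(); T[:3,3]=st['position']
    M=np.linalg.inv(T@np.array(s['mount'])); return M[:3,:3],M[:3,3]
def snap(n):
    st=bot.state(); s=bot.snapshot(n); s['st']=st; return s
def proj(s,X):
    R,t=cam(s); c=np.atleast_2d(X)@R.T+t; a=c[:,:2]/c[:,2:]; a=a*(1+s['k1']*(a**2).sum(1,keepdims=True))
    K=np.array(s['intrinsics']); return a@K[:2,:2].T+K[:2,2]
def pt(s,uv,z):
    """pixel -> world at height z"""
    K=np.array(s['intrinsics']); d=np.linalg.solve(K[:2,:2],np.array(uv)-K[:2,2]); a=d.copy()
    for _ in range(20): a=d/(1+s['k1']*(a@a))
    R,t=cam(s); C=-R.T@t; r=R.T@np.array([*a,1]); return (C+r*(z-C[2])/r[2])
E
python3 - <<'E'
from h import *
for n in ['top','scene']:
    s=snap(n); save(s,n+'0')
    R,t=cam(s); print(n,-R.T@t)
    for q,z in [('lower_tray',0),('lower_wall',50),('upper_tray',0),('handle',97),('shelf',0),('bottle',0),('mug',0),('speaker',90)]:
        for m in bot.mark_of(q,n): print(q,np.round(m['xy']),round(m['conf'],2),np.round(pt(s,m['xy'],z)[:2]))
E
cd pics; ls
```

```text
pics
top [ 416.29279294   37.25340882 1327.1562876 ]
lower_tray [220. 280.] 0.72 [261. 399.]
lower_tray [276. 199.] 0.67 [520. 217.]
lower_wall [277. 217.] 0.64 [460. 208.]
lower_wall [220. 260.] 0.56 [328. 387.]
lower_wall [423. 176.] 0.52 [ 587. -254.]
upper_tray [401. 251.] 0.86 [ 350. -189.]
upper_tray [415. 181.] 0.7 [ 577. -239.]
upper_tray [279. 152.] 0.49 [676. 208.]
handle [407. 254.] 0.81 [ 345. -190.]
handle [424. 177.] 0.74 [ 577. -247.]
shelf [276. 190.] 0.72 [551. 216.]
bottle [346. 198.] 0.68 [524. -14.]
mug [433. 142.] 0.91 [ 705. -303.]
mug [426. 174.] 0.32 [ 599. -275.]
speaker [280. 151.] 0.87 [661. 194.]
scene [1188.67216616  151.35063543  922.90984702]
lower_tray [430. 176.] 0.86 [273. 398.]
lower_tray [376. 233.] 0.56 [526. 226.]
lower_wall [432. 178.] 0.91 [331. 391.]
lower_wall [372. 202.] 0.62 [451. 206.]
upper_tray [255. 178.] 0.83 [ 350. -181.]
upper_tray [219. 233.] 0.63 [ 580. -236.]
handle [252. 154.] 0.97 [ 336. -179.]
handle [208. 214.] 0.6 [ 585. -245.]
shelf [374. 238.] 0.62 [544. 222.]
bottle [297. 225.] 0.72 [523. -10.]
mug [185. 264.] 0.64 [ 696. -302.]
speaker [365. 252.] 0.56 [654. 191.]
speaker [376. 236.] 0.44 [602. 219.]
scene0.png
top0.png
```

View pics/top0.png

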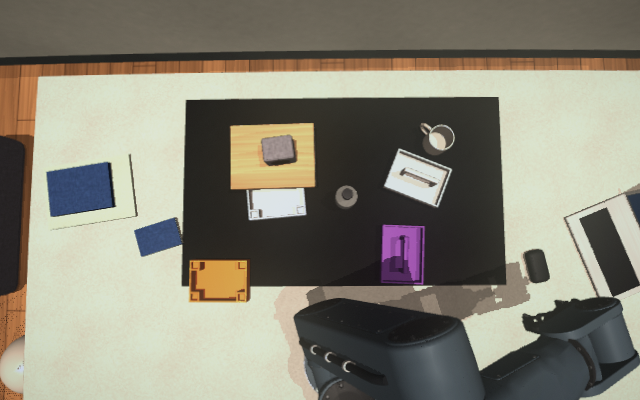

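View pics/scene0.png

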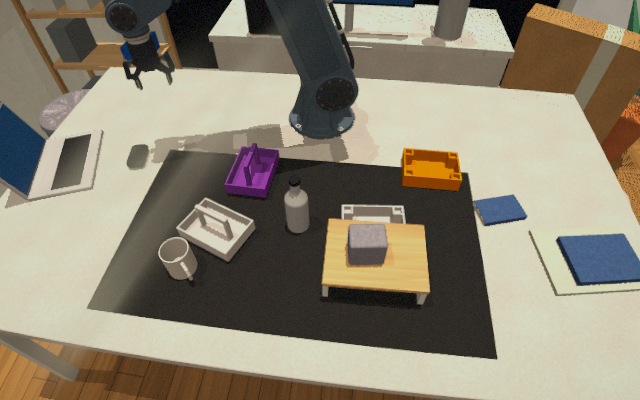

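The top view shows the white lower tray sticking out of the shelf at about (276,203), the white upper tray at (418,178) with the mug at (437,138), and the bottle at (346,197). The orange look-alike is at (219,281) and the purple one at (403,254). The scene view agrees.

Run:
```python
from h import *
st=bot.state(); print(st['orientation'],st['position'],st['grip_width'])
from scipy.spatial.transform import Rotation as Ro
print(Ro.from_quat(st['orientation']).as_matrix().round(3))
s=snap('wrist'); print(np.round(s['mount'],3),s['intrinsics'],s['k1'])
s=snap('top')
for uv,z,n in [((231,189.5),90,'shelf fl'),((315,187.5),90,'shelf fr'),((249.5,219.5),50,'low fl'),((306,216),50,'low fr')]: print(n,pt(s,uv,z).round())
for q,z in [('upper_tray',52),('lower_tray',50)]:
    for m in bot.trace(q,'top'):
        r=m['region'].astype(np.uint8); c=max(cv2.findContours(r,0,1)[0],key=len)
        b=cv2.boxPoints(cv2.minAreaRect(c)); print(q,round(m['conf'],2),[pt(s,p,z)[:2].round().tolist() for p in b])
```

```text
[ 9.81839661e-01  1.89712626e-01  8.23793762e-06 -9.27728042e-07] [ 204.93229084 -510.38450893  239.30434474] 0.9997106554202436
[[ 0.928  0.373  0.   ]
 [ 0.373 -0.928  0.   ]
 [ 0.     0.    -1.   ]]
[[-0.00000e+00 -9.61000e-01 -2.77000e-01  7.06280e+01]
 [ 1.00000e+00 -0.00000e+00 -1.00000e-03  2.19000e-01]
 [ 1.00000e-03 -2.77000e-01  9.61000e-01 -1.35028e+02]
 [ 0.00000e+00  0.00000e+00  0.00000e+00  1.00000e+00]] [[323.41465342   0.         317.56891215]
 [  0.         323.41465342 192.58329375]
 [  0.           0.           1.        ]] -0.03447355254374193
shelf fl [544. 343.  90.]
shelf fr [548.  85.  90.]
low fl [453. 293.  50.]
low fr [463. 115.  50.]
upper_tray 0.65 [[550.0, -124.0], [678.0, -176.0], [610.0, -345.0], [483.0, -293.0]]
upper_tray 0.6 [[254.0, -108.0], [441.0, -122.0], [432.0, -257.0], [246.0, -243.0]]
lower_tray 0.88 [[546.0, 303.0], [560.0, 117.0], [464.0, 110.0], [449.0, 294.0]]
lower_tray 0.59 [[330.0, 483.0], [330.0, 294.0], [197.0, 293.0], [197.0, 481.0]]
```

Call:
step_arm(
  motion=[
    [0.03,0.02,0.03,5],
    [0.365,0.275,0.11,46],
    [0.365,0.275,0.11,46],
    [0.365,0.275,0.11,46],
    [0.365,0.275,0.11,46],
    [0.365,0.275,0.11,46],
    [0.365,0.275,0.11,46],
    [0.365,0.275,0.11,46],
    [0.365,0.275,0.11,46],
    [0.365,0.275,0.11,46],
    [0.365,0.275,0.11,46],
    [0.365,0.275,0.11,46],
  ],
)

```text
clock: 2.1
position: [573.1, -232.1, 350.1]
orientation: [0.829, 0.559, 0.001, 0.0]
ft_force: [-0.2, -0.5, 0.0]
grip_width: 1.002
grip_force: 0.0
```

Call:
step_arm(
  motion=[
    [0,0,0,0],
    [0,0,0,0],
    [0,0,0,0],
  ],
)

```text
clock: 2.35
position: [569.3, -235.8, 348.9]
orientation: [0.83, 0.558, -0.0, -0.0]
ft_force: [-1.0, -0.6, -0.0]
grip_width: 1.002
grip_force: 0.0
```

Run:
```python
from h import *
s=snap('wrist'); save(s,'w1'); print(s['st']['position'],s['st']['orientation'],s['st']['q'])
for q,z in [('upper_tray',0),('handle',97),('mug',0)]:
    for m in bot.mark_of(q,'wrist'): print(q,np.round(m['xy']),round(m['conf'],2),np.round(pt(s,m['xy'],z)[:2]))
for m in bot.trace('upper_tray','wrist'):
    r=m['region'].astype(np.uint8); c=max(cv2.findContours(r,0,1)[0],key=len)
    b=cv2.boxPoints(cv2.minAreaRect(c)); print(b.round(),round(m['conf'],2),[pt(s,p,52)[:2].round().tolist() for p in b])
```

```text
[ 569.3139241  -235.84955171  348.92189278] [ 8.29742905e-01  5.58145644e-01 -2.97296929e-04 -2.49617370e-04] [-4.68162389e-01  3.94221398e-01  1.31986370e+00 -2.77678619e-04
  1.42823366e+00 -8.16251313e-02]
upper_tray [327. 146.] 0.88 [ 584. -237.]
upper_tray [169. 173.] 0.57 [ 344. -184.]
handle [328. 160.] 0.87 [ 582. -240.]
handle [134. 188.] 0.68 [ 343. -182.]
mug [415. 157.] 0.59 [ 702. -303.]
[[277.  82.]
 [379.  82.]
 [379. 214.]
 [277. 214.]] 0.95 [[557.0, -131.0], [677.0, -180.0], [618.0, -348.0], [484.0, -293.0]]
[[ 74. 159.]
 [203. 108.]
 [239. 199.]
 [110. 250.]] 0.79 [[257.0, -115.0], [455.0, -124.0], [444.0, -253.0], [229.0, -252.0]]
```

View pics/w1.png

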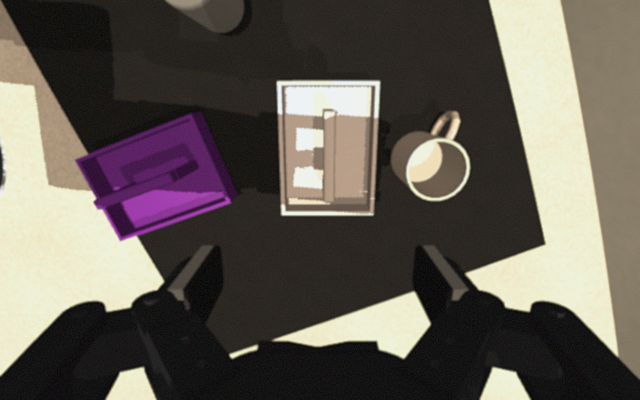

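The wrist view shows the white upper tray centred near (328,148), with its handle bar at columns 323–335. The mug is just to its right at (430,165), and the purple one is at (155,180). Next I go to the lower tray with the gripper shut.

Call:
step_arm(
  motion=[
    [-0.088,0.44,0,25],
    [-0.088,0.44,0,25],
    [-0.088,0.44,0,25],
    [-0.088,0.44,0,25],
    [-0.088,0.44,0,25],
    [-0.088,0.44,0,25],
    [-0.088,0.44,0,25],
    [-0.088,0.44,0,25],
    [-0.088,0.44,0,25],
    [-0.088,0.44,0,25],
    [-0.088,0.44,0,25],
    [-0.088,0.44,0,25],
  ],
  hand=1,
)

```text
clock: 3.6
position: [480.6, 208.7, 349.4]
orientation: [0.688, 0.726, 0.0, -0.0]
ft_force: [-0.1, -0.8, -0.2]
grip_width: 0.0
grip_force: 0.0
```

Call:
step_arm(
  motion=[
    [0,0,0,0],
    [0,0,0,0],
    [0,0,0,0],
    [0,0,0,0],
  ],
)

```text
clock: 3.93
position: [482.3, 203.5, 349.3]
orientation: [0.69, 0.724, -0.0, 0.0]
ft_force: [-1.0, -0.6, 0.6]
grip_width: 0.0
grip_force: 0.0
```

Run:
```python
from h import *
s=snap('wrist'); save(s,'w2'); print(s['st']['position'],s['st']['orientation'],s['st']['q'],s['st']['grip_width'])
for q,z in [('lower_tray',0),('lower_wall',50),('shelf',0)]:
    for m in bot.mark_of(q,'wrist'): print(q,np.round(m['xy']),round(m['conf'],2),np.round(pt(s,m['xy'],z)[:2]))
```

```text
[482.29202819 203.46725676 349.33453655] [ 6.89769733e-01  7.24028806e-01 -1.61052968e-05  6.32997781e-05] [ 3.10333472e-01  2.08970188e-01  1.56728961e+00 -1.29287288e-04
  1.36530052e+00  2.61905466e-01] 0.0002226403670590082
lower_tray [162.   0.] 0.71 [263. 395.]
lower_wall [302. 148.] 0.65 [462. 210.]
shelf [361. 143.] 0.68 [548. 215.]
```

View pics/w2.png

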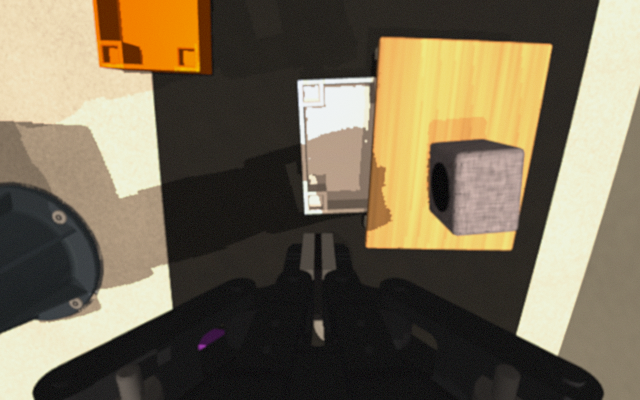

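The wrist view shows the tray's front wall running from (299,81) to (306,214), two sockets at (313,93) and (316,201), and the shelf's front edge from (379,38) to (367,249).

Run:
```python
from h import *
s=snap('wrist')
for uv,z in [((299,81),50),((306,214),50),((379,38),90),((367,249),90),((313,93),50),((316,201),50)]: print(uv,pt(s,uv,z)[:2].round(1))
```

```text
(299, 81) [454.4 296.4]
(306, 214) [470.4 117.1]
(379, 38) [544.9 345.1]
(367, 249) [554.6  85.8]
(313, 93) [472.9 282.6]
(316, 201) [483.7 137.2]
```

Call:
step_arm(
  motion=[
    [0.008,0.004,-0.04,1.4],
    [0.008,0.004,-0.08,1.4],
    [0.008,0.004,-0.12,1.4],
    [0.008,0.004,-0.16,1.4],
    [0.008,0.004,-0.2,1.4],
    [0.008,0.004,-0.23,1.4],
    [0.008,0.004,-0.255,1.4],
    [0.008,0.004,-0.275,1.4],
    [0.008,0.004,-0.295,1.4],
    [0.008,0.004,-0.307,1.4],
    [0.008,0.004,-0.316,1.4],
    [0.008,0.004,-0.316,1.4],
  ],
)

```text
clock: 5.18
position: [489.4, 208.4, 32.1]
orientation: [0.68, 0.733, -0.001, -0.0]
ft_force: [-0.8, -0.4, -0.7]
grip_width: -0.001
grip_force: 0.0
```

Call:
step_arm(
  motion=[
    [-0.003,0,0,0],
    [-0.007,0,0,0],
    [-0.011,0,0,0],
    [-0.015,-0.001,0,0],
    [-0.019,-0.001,0,0],
    [-0.024,-0.001,0,0],
    [-0.03,-0.002,0,0],
    [-0.036,-0.002,0,0],
    [-0.042,-0.003,0,0],
    [-0.048,-0.003,0,0],
    [-0.054,-0.003,0,0],
    [-0.06,-0.004,0,0],
  ],
)

```text
clock: 6.18
position: [430.9, 205.1, 34.2]
orientation: [0.68, 0.733, 0.002, 0.001]
ft_force: [5.7, 0.6, 2.9]
grip_width: 0.002
grip_force: 2.9
```

Call:
step_arm(
  motion=[
    [-0.005,0,0,0],
    [-0.011,0,0,0],
    [-0.017,-0.001,0,0],
    [-0.023,-0.001,0,0],
    [-0.029,-0.001,0,0],
    [-0.035,-0.002,0,0],
    [-0.04,-0.002,0,0],
    [-0.044,-0.002,0,0],
    [-0.047,-0.002,0,0],
    [-0.049,-0.002,0,0],
    [-0.05,-0.002,0,0],
    [-0.05,-0.002,0,0],
  ],
)

```text
clock: 7.18
position: [380.8, 203.1, 34.1]
orientation: [0.68, 0.733, 0.001, 0.001]
ft_force: [5.1, -0.1, 3.2]
grip_width: -0.001
grip_force: 2.4
```

Call:
step_arm(
  motion=[
    [0.004,0,0,0],
    [0.01,0,0,0],
    [0.01,0,0.01,0],
    [0.01,0,0.04,0],
    [0.01,0,0.08,0],
    [0.01,0,0.12,0],
    [0.01,0,0.16,0],
    [0.01,0,0.2,0],
    [0.01,-0.03,0.23,0],
    [0.01,-0.06,0.26,0],
    [0.01,-0.06,0.26,0],
    [0.01,-0.06,0.26,0],
  ],
)

```text
clock: 8.18
position: [390.0, 141.8, 295.0]
orientation: [0.681, 0.732, 0.001, 0.001]
ft_force: [0.4, 0.3, -0.2]
grip_width: 0.002
grip_force: 0.0
```

Call:
step_arm(
  motion=[
    [0,0,0,0],
    [0,0,0,0],
    [0,0,0,0],
  ],
  hand=0,
)

```text
clock: 8.43
position: [389.4, 143.1, 292.2]
orientation: [0.68, 0.733, -0.001, -0.001]
ft_force: [-0.4, 0.2, -0.1]
grip_width: 0.416
grip_force: 0.0
```

Run:
```python
from h import *
s=snap('wrist'); save(s,'w3'); print(s['st']['position'],s['st']['orientation'])
np.save('w3.npy',s,allow_pickle=True)
for q,z in [('lower_tray',0),('lower_wall',50),('shelf',0)]:
    for m in bot.mark_of(q,'wrist'): print(q,np.round(m['xy']),round(m['conf'],2),np.round(pt(s,m['xy'],z)[:2]))
cv2.imwrite('pics/w3b.png',cv2.resize(s['color'][:220,180:460,::-1],None,fx=2.7,fy=2.7,interpolation=2))
```

```text
[389.38246958 143.11064341 292.19528569] [ 0.67993341  0.73327278 -0.00100671 -0.00075099]
lower_tray [349. 108.] 0.68 [425. 205.]
lower_wall [301. 107.] 0.72 [366. 204.]
```

View pics/w3.png

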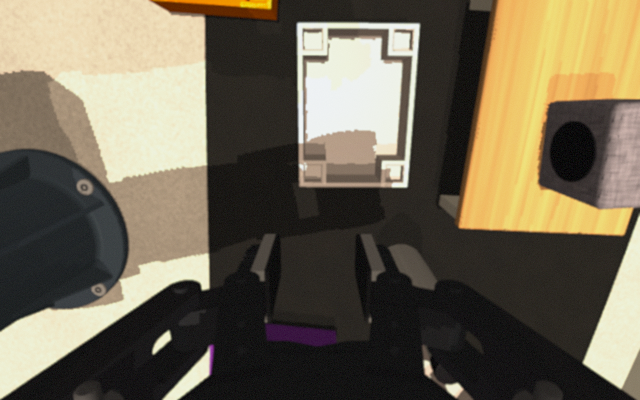

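The tray is clear of the shelf. Its outer corners are at about (297,24), (420,22), (408,187) and (298,187), and the shelf edge is well to the right. I'll fit its pose, along with the handle's from a fresh view.

```bash
cat >> h.py <<'E'
from scipy.optimize import least_squares
def fit(s,uv,loc,x0,win=4,sub=True):
    """pose x,y,yaw(deg) of model points loc (n,3) from pixels"""
    uv=np.array(uv,np.float32).reshape(-1,1,2)
    if sub:
        g=cv2.cvtColor(s['color'],cv2.COLOR_RGB2GRAY)
        uv=cv2.cornerSubPix(g,uv.copy(),(win,win),(-1,-1),(3,40,.01))
    uv=uv.reshape(-1,2)
    def W(p):
        c,n=np.cos(np.radians(p[2])),np.sin(np.radians(p[2])); return np.c_[p[0]+c*loc[:,0]-n*loc[:,1],p[1]+n*loc[:,0]+c*loc[:,1],loc[:,2]]
    r=least_squares(lambda p:(proj(s,W(p))-uv).ravel(),x0,x_scale=[10,10,3]); return r.x.round(1),uv.round(1).tolist(),r.fun.round(1).tolist()
def rect(a,b,z): return np.array([[-a,b,z],[a,b,z],[a,-b,z],[-a,-b,z]],float)
E
python3 - <<'E'
from h import *
s=np.load('w3.npy',allow_pickle=True).item()
uv=[(297,24),(420,22),(408,187),(298,187)]
print(fit(s,uv,rect(65,90,50),[425,205,4])); print(fit(s,uv,rect(65,90,50),[425,205,4],sub=False))
print(fit(s,[(313,41),(403,40),(396,172),(314,172)],rect(49,74,50),[425,205,4],sub=False))
E
```

```text
(array([427.5, 205.9,   4.1]), [[296.70001220703125, 22.299999237060547], [419.5, 23.100000381469727], [406.79998779296875, 187.0], [298.70001220703125, 186.10000610351562]], [0.5, 0.1, -0.4, 0.3, -0.3, -0.5, 0.3, -0.1])
(array([428. , 205.6,   4.4]), [[297.0, 24.0], [420.0, 22.0], [408.0, 187.0], [298.0, 187.0]], [0.1, -0.8, -1.0, 1.5, -0.7, -0.5, 1.8, -0.4])
(array([428.8, 205.7,   4.8]), [[313.0, 41.0], [403.0, 40.0], [396.0, 172.0], [314.0, 172.0]], [-0.5, -1.5, 0.5, -0.9, 0.0, 1.2, 0.0, 1.8])
```

Call:
step_arm(
  motion=[
    [0.04,-0.01,0.03,-5],
    [0.115,-0.1,0.06,-25],
    [0.115,-0.1,0.06,-25],
    [0.115,-0.1,0.06,-25],
    [0.19,-0.38,0.06,-25],
    [0.19,-0.38,0.06,-25],
    [0.19,-0.38,0.06,-25],
    [0.19,-0.38,0.06,-25],
    [0.19,-0.38,0.06,-25],
    [0.19,-0.38,0.06,-25],
    [0.19,-0.38,0.06,-25],
    [0.19,-0.38,0.06,-25],
  ],
)

```text
clock: 9.63
position: [580.4, -243.2, 351.5]
orientation: [0.824, 0.567, -0.001, -0.0]
ft_force: [0.7, -0.1, 0.1]
grip_width: 0.997
grip_force: 0.0
```

Call:
step_arm(
  motion=[
    [0,0,-0.02,0],
    [0,0,-0.05,0],
    [0,0,-0.05,0],
    [0,0,-0.05,0],
  ],
)

```text
clock: 9.97
position: [579.6, -236.9, 302.3]
orientation: [0.823, 0.568, -0.001, -0.001]
ft_force: [-0.9, -0.4, 0.5]
grip_width: 0.998
grip_force: 0.0
```

Run:
```python
from h import *
s=snap('wrist'); save(s,'w4'); print(s['st']['position'],s['st']['orientation'])
np.save('w4.npy',s,allow_pickle=True)
for q,z in [('upper_tray',0),('handle',97)]:
    for m in bot.mark_of(q,'wrist'): print(q,np.round(m['xy']),round(m['conf'],2),np.round(pt(s,m['xy'],z)[:2]))
t=snap('top'); np.save('top1.npy',t,allow_pickle=True)
a=cv2.resize(t['color'][160:280,180:380,::-1],(400,240),interpolation=2); b=s['color'][:240,220:620,::-1]
cv2.imwrite('pics/w4b.png',cv2.resize(np.vstack([b,a]),(500,600),interpolation=2))
```

```text
[ 579.58778007 -236.9474614   302.32626978] [ 8.22698051e-01  5.68476232e-01 -7.85317634e-04 -1.43988694e-03]
upper_tray [144. 178.] 0.92 [ 339. -182.]
upper_tray [322. 153.] 0.82 [ 585. -238.]
handle [105. 200.] 0.96 [ 343. -186.]
```

View pics/w4.png

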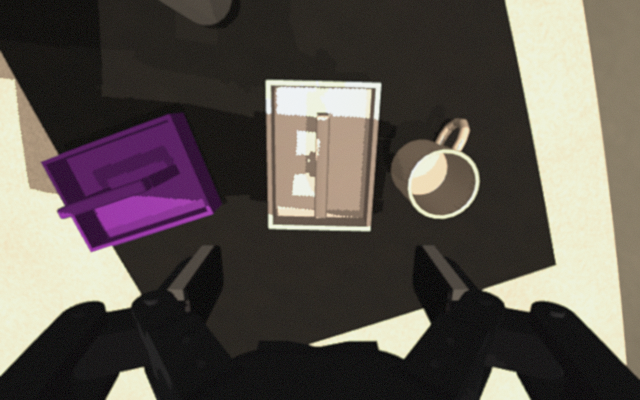

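The white tray's rim corners are at about (265,80), (382,82), (371,230) and (268,230), with the handle bar down the middle and the mug to the right.

Run:
```python
from h import *
s=np.load('w4.npy',allow_pickle=True).item()
uv=[(265,80),(382,82),(371,230),(268,230)]
print(fit(s,uv,rect(65,90,52),[580,-238,-22])); print(fit(s,uv,rect(65,90,52),[580,-238,-22],sub=False))
print(fit(s,[(317,113),(329,113),(327,218),(315,218)],rect(7,55,106),[580,-238,-22],sub=False))
o=s['st']['orientation']; print('toolyaw',np.degrees(2*np.arctan2(o[1],o[0]))-90)
```

```text
(array([ 583.4, -237.2,  -22. ]), [[265.29998779296875, 79.5999984741211], [380.79998779296875, 82.5], [370.20001220703125, 230.3000030517578], [268.1000061035156, 228.1999969482422]], [0.4, 0.2, -0.4, 0.1, -0.4, -0.2, 0.4, -0.3])
(array([ 583.8, -237.7,  -21.8]), [[265.0, 80.0], [382.0, 82.0], [371.0, 230.0], [268.0, 230.0]], [0.8, 0.4, -1.5, 0.6, -0.4, 0.2, 1.2, -1.7])
(array([ 584.4, -236.3,  -21.6]), [[317.0, 113.0], [329.0, 113.0], [327.0, 218.0], [315.0, 218.0]], [-1.0, 0.5, 1.0, 0.7, 0.4, -0.6, -0.4, -0.8])
toolyaw -20.711819482815173
```

Call:
step_arm(
  motion=[
    [0.004,0,-0.03,-1.3],
    [0.004,0,-0.06,-1.3],
    [0.004,0,-0.09,-1.3],
    [0.004,0,-0.12,-1.3],
    [0.004,0,-0.145,-1.3],
    [0.004,0,-0.165,-1.3],
    [0.004,0,-0.182,-1.3],
    [0.004,0,-0.196,-1.3],
    [0.004,0,-0.206,-1.3],
    [0.004,0,-0.213,-1.3],
    [0.004,0,-0.216,-1.3],
    [0.004,0,-0.216,-1.3],
  ],
)

```text
clock: 11.17
position: [584.1, -237.4, 87.4]
orientation: [0.829, 0.559, 0.0, 0.0]
ft_force: [-0.4, -0.1, 0.6]
grip_width: 0.999
grip_force: 0.0
```

Call:
step_arm(
  motion=[
    [0,0,0,0],
    [0,0,0,0],
  ],
)

```text
clock: 11.33
position: [584.4, -237.6, 88.2]
orientation: [0.829, 0.559, 0.0, 0.001]
ft_force: [0.9, -0.0, -0.9]
grip_width: 1.004
grip_force: 0.0
```

Call:
step_arm(
  motion=[
    [0,0,-0.002,0],
    [0,0,-0.002,0],
    [0,0,-0.002,0],
    [0,0,-0.002,0],
    [0,0,-0.002,0],
    [0,0,-0.002,0],
    [0,0,-0.002,0],
    [0,0,-0.002,0],
    [0,0,-0.002,0],
    [0,0,-0.002,0],
  ],
  hand=1,
)

```text
clock: 12.17
position: [583.8, -237.3, 85.2]
orientation: [0.829, 0.559, -0.0, -0.0]
ft_force: [-2.5, 1.5, 2.7]
grip_width: 0.155
grip_force: 59.6
```

Call:
step_arm(
  motion=[
    [0,0,0.003,0],
    [0,0,0.008,0],
    [0,0,0.015,0],
    [0,0,0.03,0],
    [0,0,0.05,0],
    [0,0,0.08,0],
    [0,0,0.11,0],
    [0,0,0.14,0],
    [0,0,0.17,0],
    [0,0,0.2,0],
    [0,0,0.23,0],
    [0,0,0.25,0],
  ],
)

```text
clock: 13.17
position: [584.1, -237.4, 339.3]
orientation: [0.829, 0.559, 0.001, 0.002]
ft_force: [0.0, -0.1, -3.4]
grip_width: 0.157
grip_force: 58.9
```

Call:
step_arm(
  motion=[
    [-0.005,0.015,0,1],
    [-0.018,0.05,0,4],
    [-0.031,0.09,0,7],
    [-0.045,0.13,0,10],
    [-0.059,0.17,0,13],
    [-0.073,0.21,0,16],
    [-0.087,0.25,0,19],
    [-0.101,0.29,0,21],
    [-0.115,0.33,0,23],
    [-0.13,0.37,0,25],
    [-0.144,0.41,0,26.2],
    [-0.1564,0.4431,0,26.2],
  ],
)

```text
clock: 14.17
position: [426.4, 207.3, 336.1]
orientation: [0.68, 0.733, 0.001, 0.0]
ft_force: [0.3, 0.3, -3.5]
grip_width: 0.155
grip_force: 59.0
```

Call:
step_arm(
  motion=[
    [0,0,0,0],
    [0,0,-0.02,0],
    [0,0,-0.05,0],
    [0,0,-0.08,0],
    [0,0,-0.11,0],
    [0,0,-0.135,0],
    [0,0,-0.155,0],
    [0,0,-0.17,0],
    [0,0,-0.18,0],
    [0,0,-0.185,0],
    [0,0,-0.185,0],
    [0,0,-0.185,0],
  ],
)

```text
clock: 15.17
position: [428.0, 205.8, 151.1]
orientation: [0.681, 0.732, 0.0, 0.0]
ft_force: [-0.4, -0.6, -4.4]
grip_width: 0.157
grip_force: 59.0
```

Run:
```python
from h import *
st=bot.state(); o=st['orientation']; print(st['position'],np.degrees(2*np.arctan2(o[1],o[0]))-90,o,st['ft_force'])
t=snap('top'); s=snap('scene'); w=snap('wrist')
f=lambda i,a,b,c,d:cv2.resize(i['color'][a:b,c:d,::-1],(400,300),interpolation=2)
cv2.imwrite('pics/chk.png',np.vstack([np.hstack([f(t,160,280,210,370),f(s,110,260,310,510)]),np.hstack([f(w,0,300,120,520),f(w,200,400,180,446)])]))
```

```text
[428.00860803 205.77445255 151.06260204] 4.1740952787072985 [6.80886349e-01 7.32388886e-01 4.90955512e-04 2.41921839e-04] [-0.44562836 -0.61938829 -4.39783603]
```

View pics/chk.png

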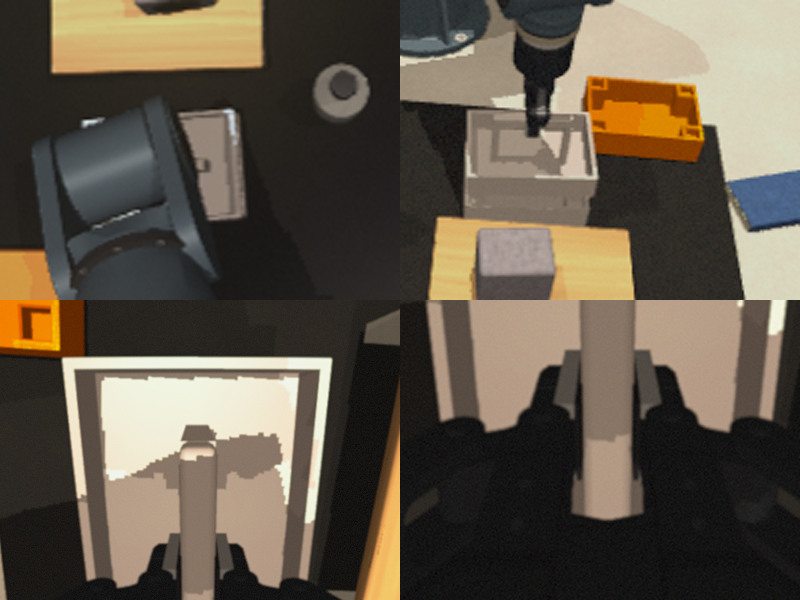

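The upper tray hangs square above the lower one: in the scene panel (top right) its side edges line up. Next I lower slowly.

Call:
step_arm(
  motion=[
    [0,0,-0.003,0],
    [0,0,-0.006,0],
    [0,0,-0.008,0],
    [0,0,-0.01,0],
    [0,0,-0.012,0],
    [0,0,-0.013,0],
    [0,0,-0.014,0],
    [0,0,-0.015,0],
    [0,0,-0.016,0],
    [0,0,-0.017,0],
    [0,0,-0.018,0],
    [0,0,-0.018,0],
  ],
)

```text
clock: 16.32
position: [427.5, 205.6, 132.1]
orientation: [0.681, 0.732, -0.0, -0.0]
ft_force: [-1.1, 0.5, -3.2]
grip_width: 0.153
grip_force: 59.0
```

Call:
step_arm(
  motion=[
    [0,0,-0.001,0],
    [0,0,-0.002,0],
    [0,0,-0.003,0],
    [0,0,-0.004,0],
    [0,0,-0.005,0],
    [0,0,-0.006,0],
    [0,0,-0.007,0],
    [0,0,-0.008,0],
    [0,0,-0.0085,0],
    [0,0,-0.009,0],
    [0,0,-0.009,0],
    [0,0,-0.009,0],
  ],
)

```text
clock: 17.32
position: [427.8, 205.9, 123.7]
orientation: [0.681, 0.732, 0.0, 0.0]
ft_force: [-4.0, 4.3, 5.4]
grip_width: 0.155
grip_force: 60.3
```

Call:
step_arm(
  motion=[
    [0,0,-0.0005,0],
    [0,0,-0.001,0],
    [0,0,-0.0015,0],
    [0,0,-0.002,0],
    [0,0,-0.002,0],
    [0,0,-0.002,0],
  ],
)

```text
clock: 17.82
position: [427.9, 206.3, 122.9]
orientation: [0.681, 0.732, 0.001, 0.0]
ft_force: [-9.5, 4.3, 24.3]
grip_width: 0.154
grip_force: 63.2
```

Force rises firmly at the expected seating height, so I release and check.

Call:
step_arm(
  motion=[
    [0,0,0.001,0],
    [0,0,0.001,0],
    [0,0,0.001,0],
  ],
)

```text
clock: 18.07
position: [427.9, 206.2, 123.1]
orientation: [0.681, 0.732, 0.001, 0.0]
ft_force: [-4.2, 6.4, 8.8]
grip_width: 0.152
grip_force: 61.0
```

Call:
step_arm(
  motion=[
    [0,0,0,0],
    [0,0,0,0],
    [0,0,0,0],
    [0,0,0,0],
    [0,0,0,0],
    [0,0,0,0],
    [0,0,0,0],
    [0,0,0,0],
    [0,0,0,0],
  ],
  hand=0,
)

```text
clock: 18.82
position: [427.6, 205.6, 122.3]
orientation: [0.681, 0.732, -0.0, -0.0]
ft_force: [1.3, 0.7, -0.0]
grip_width: 1.0
grip_force: 0.0
```

Call:
step_arm(
  motion=[
    [0,0,0.01,0],
    [0,0,0.03,0],
    [0,0,0.06,0],
    [0,0,0.1,0],
    [0,0,0.14,0],
    [0,0,0.18,0],
    [0,-0.02,0.21,0],
    [0,-0.05,0.22,0],
    [-0.01,-0.08,0.22,0],
    [-0.02,-0.09,0.22,0],
    [-0.02,-0.09,0.22,0],
    [-0.02,-0.09,0.22,0],
  ],
)

```text
clock: 19.82
position: [407.4, 115.4, 343.1]
orientation: [0.681, 0.732, 0.001, 0.0]
ft_force: [0.1, 1.9, 0.6]
grip_width: 1.0
grip_force: 0.0
```

Run:
```python
from h import *
s=snap('scene'); w=snap('wrist'); np.save('w5.npy',w,allow_pickle=True); np.save('s5.npy',s,allow_pickle=True)
print(w['st']['position'],w['st']['ft_force'])
a=cv2.resize(s['color'][110:260,310,None][:0] if 0 else s['color'][110:260,300:500,::-1],(800,600),interpolation=2)
cv2.imwrite('pics/c5.png',np.vstack([cv2.resize(s['color'][120:250,310:500,::-1],(438,300),interpolation=2),cv2.resize(w['color'][:240,150:500,::-1],(438,300),interpolation=2)]))
```

```text
[407.71778277 115.8298724  342.8766546 ] [-0.76501595  0.82742523  0.32604069]
```

View pics/c5.png

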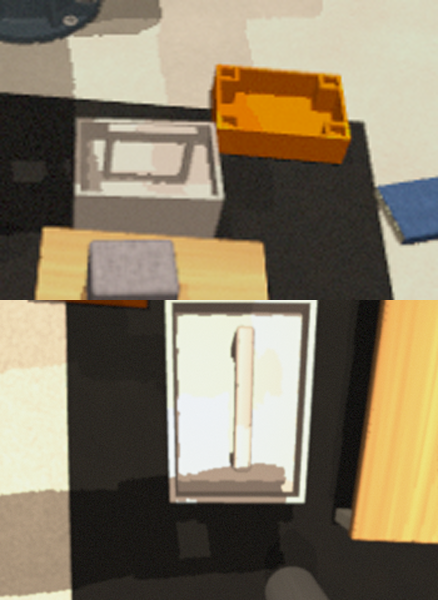

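The stack looks nested, with one continuous wall in the scene view, and nothing else has moved. I'll run a quick numeric check of height and tilt, then hand in.

Run:
```python
from h import *
from scipy.spatial.transform import Rotation as Ro
s=np.load('s5.npy',allow_pickle=True).item()
g=cv2.resize(cv2.cvtColor(s['color'],cv2.COLOR_RGB2GRAY),None,fx=1,fy=1)
uv=np.array([(343,171.2),(402.8,172.5),(406.7,206.8),(341.7,205.9)],np.float32).reshape(-1,1,2)
sp=cv2.cornerSubPix(g,uv.copy(),(3,3),(-1,-1),(3,40,.01)).reshape(-1,2)
# scene image: left=-y, up=-x
loc=np.array([[-65,-90,0],[-65,90,0],[65,90,0],[65,-90,0]],float)
for u in (uv.reshape(-1,2),sp):
    r=least_squares(lambda p:(proj(s,Ro.from_euler('ZYX',p[3:],degrees=True).apply(loc)+p[:3])-u).ravel(),[428,206,89,4.2,0,0],x_scale=[10,10,10,3,3,3]); print(r.x.round(1),r.cost)
pr=proj(s,Ro.from_euler('Z',4.2,degrees=True).apply(loc)+[428,206,88]); print(pr.round(1).tolist(),sp.round(1).tolist())
for q,z in [('bottle',0),('mug',0),('speaker',90),('handle',134)]:
    snap('scene')
    for m in bot.mark_of(q,'scene')[:2]: print(q,round(m['conf'],2),np.round(pt(s,m['xy'],z)[:2]))
```

```text
[437.  206.3  94.4   3.7   2.    1.6] 0.1379579511539618
[ 4.379e+02  2.057e+02  1.000e+02  4.000e+00 -2.600e+00 -2.000e-01] 0.07854963146057807
[[342.7, 170.9], [402.1, 172.6], [406.2, 205.8], [342.2, 203.8]] [[342.3999938964844, 170.8000030517578], [402.6000061035156, 173.1999969482422], [406.79998779296875, 205.10000610351562], [341.8999938964844, 203.10000610351562]]
bottle 0.89 [522. -19.]
mug 0.93 [ 702. -308.]
mug 0.58 [603. 200.]
speaker 0.6 [658. 194.]
handle 0.75 [434. 194.]
handle 0.75 [ 370. -171.]
```

```bash
python3 -c "
from rig import bot
print(bot.hand_in())"
```

```text
the job is handed in; nothing more can be done
None
```

The lower tray was slid clear of the shelf and the upper tray lowered onto it and released. It appears fully seated and level, judging by seating height, contact force and camera check. Bottle, mug and speaker look undisturbed. The job was handed in after about 20 s of robot time, and no verdict was returned.

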